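Lay the purple-capped tube on the slanted rest and start the timer

ROBOT

A 6-joint arm with a two-finger parallel gripper is mounted at the origin on the work surface. World frame = base frame: x ahead of the robot, y to its left, z up, the work surface at z = 0. Lengths are in m, angles in rad, forces in N, time in s.
With the tool pointing down it reaches from about 0.25 to 0.775 m from the base axis. Payload 4 kg.
Tool frame: the origin (TCP) lies at the centre of the arm's flange, where the gripper is bolted on; the fingertips stand ahead of it and the grasp point (between the pads) lies 180 mm ahead of it (robot.tcp_to_tips is the z of the fingertips in the tool frame, in m); z points along the fingers, y is the direction in which the jaws open and shut (so a half turn about z gives the same grasp; the last joint's range is limited). The gripper opens to 94 mm and grips with 3 to 60 N. Pads are 16 mm wide; open, the fingers measure 119 mm over their backs; the gripper's body (75 mm by 177 mm) begins 78 mm behind the grasp point.
Start: joints at [-1.309, 0.087, 1.371, -0, 1.684, -0.103], TCP at [0.196, -0.514, 0.405] pointing down, gripper open.
Joint ranges: [-3.1, 3.1], [-0.76, 2.03], [0.27, 2.55], [-1.08, 4.22], [0.17, 2.65], [-2.57, 2.57]. Speed limits (rad/s): [2.79, 2.79, 3.14, 3.14, 3.14, 3.14].

INTERFACE

Orientations are given as [roll, pitch, yaw] about the fixed x, y, z axes, in that order (R = Rz(yaw) Ry(pitch) Rx(roll)).
In Python, from bench import robot gives the robot as it stands.
- The arm moves only by the tool move_arm, never from a script. Its argument "increments" is a list that holds one entry, the list of rows, each a list of 7 numbers: the opening, from 0 (shut) to 1 (fully open), then the shift along the tool's x, y, z as a fraction of full scale, then the turn, a rotation vector about the tool's x, y, z as a fraction of full scale. In form: [[[jaw, dx, dy, dz, rx, ry, rz], ...]]. A call has 1 to 8 rows; each row is the pose to reach, as a shift and turn from the pose commanded when the call began, along the tool's axes at that moment; what a row does not reach only later rows make up. Full scale, the value 1, is 0.1 m for a shift and pi/2 rad for a turn. A row lasts 1/12 s, in which the tool goes at most 41.7 mm and 7.16 degrees, less where a joint would pass 70% of its speed; a pose out of reach is approached as far as the arm can. A call with a number of a shift or a turn outside -1 to 1 is refused whole. A call with a gripper value outside its range is refused whole. The fingers move at their own pace and stop on an object; the grip force is fixed at half the most. Time passes only in rows, so rows that repeat a pose let the fingers close. It gives the time, the measured TCP pose, the force and the opening at its end, in the units of the state.
- robot.get_obs(): the state, without advancing time (a new reading comes with each control period).
- robot.snapshot(name): name is "scene" or "top"; returns (picture, depth): 400x640x3 uint8, red, green, blue; 400x640 float32, m along the optical axis (not along the pixel's ray), 0 where there is no reading.
- robot.camera_params(name): a dict with "mtx" (3x3 intrinsics, pixels), "k1" (the pictures are not rectified: a ray, as slopes to the right and down, at radius r is drawn at 1 + k1 r^2 times it, then the intrinsics apply), "R" (3x3) and "t" (3): a world point X has camera coordinates R X + t. Camera axes: x right, y down, z forward; pixel columns grow to the right and rows downward; lengths in m; the calibration is good to about 2 mm. A picture is of the moment at which its call begins. camera_params takes no time and is no camera call.
- robot.close_job(): hands the job in, once; it reports no verdict.
The state is a dict: "time": time; "joint_positions": joint angles; "qvel": joint speeds; "joint_torque": joint torques, N m; "tool_pos": TCP position; "ee_rot": TCP orientation; "wrist_force": force on the tool from outside, world axes, zero at the start; "wrist_torque": the same for the moment, N m; "width": finger opening in m.
Only numpy, scipy, OpenCV 4.12 (cv2) and the standard library are available. Lean on these libraries where they do the work, as an engineer would, in place of code of your own. Each camera call takes 0.05 s, during which the arm holds its last target.

TASK

Pick the purple-capped tube out of the red tray and lay it in the two V saddles of the slanted rest, cap at the upper end and its bottom against the orange foot stop, without dropping it. Once it lies there by itself, press the green start button on the timer fully down and let go. Leave the other tubes in the tray and do not shift anything else on the table.

Things in the scene. Friction and masses are not known exactly. Their poses are not given: they have to be found in the camera images.
- purple_tube: The target: a rigid capped sample tube, 16 mm in diameter throughout, 125 mm long including its 25 mm purple cap, white label, about 30 g. Origin on its axis at mid length; its x axis runs along the tube towards the cap. It starts lying flat on the tray floor, cap roughly away from the robot, 25 mm or more free on either side of it at mid length.
- purple_tube_bottom (a point): Centre of the tube's closed bottom end, on the axis.
- purple_tube_cap (a point): Centre of the outer face of the purple cap, on the axis.
- tray: Fixed red open tray, 190 x 256 x 40 mm (its x, y, z), walls and floor 4 mm thick; origin at the centre of its underside on the table. Four tubes lie in it roughly along its x axis, side by side in any order, about 56 mm apart.
- red_tube: Red-capped tube, lying flat in the tray; same size as the purple one (125 mm long, 16 mm diameter, origin on its axis at mid length, x axis towards the cap). A bystander.
- gold_tube: Yellow-capped tube, lying flat in the tray; same size as the purple one (125 mm long, 16 mm diameter, origin on its axis at mid length, x axis towards the cap). A bystander.
- green_tube: Green-capped tube, lying flat in the tray; same size as the purple one (125 mm long, 16 mm diameter, origin on its axis at mid length, x axis towards the cap). A bystander.
- rest: Fixed slanted rest: blue base plate 180 x 90 x 12 mm (x, y, z), origin at the centre of its underside, x axis towards the upper end (roughly away from the robot). On posts it carries two white V saddles in which a 16 mm tube slopes up at 30 degrees towards the rest's +x. Between the saddles, above the base plate, nothing is in the fingers' way. Friction holds a tube where it is left.
- rest_saddle (a point): Point on the axis of a lying tube at the middle of the upper saddle, 84 mm up the slope from rest_low; the lower saddle's is 20 mm up the slope. Each saddle is a 90 degree V, 31 mm wide at the mouth, 10 mm long along the tube.
- rest_low (a point): Where the centre of the tube's bottom end belongs: on the face of the foot stop, on the axis of a tube lying in the saddles; 85 mm above the table, 54 mm to the rest's -x. The orange foot stop is 26 mm wide, 5 mm thick, square to the slope and reaches 8 mm past the tube axis.
- rest_high (a point): Where the outer face of the cap belongs: on the same axis, 125 mm up the slope from rest_low; 147.5 mm above the table, 54 mm to the rest's +x.
- start_top (a point): Centre of the top of the round green start button (28 mm diameter) on the fixed grey timer box (80 x 70 x 40 mm). Pressed straight down.
- start (a joint): Travel of the start button in m: 0 up, 0.006 fully down; a spring returns it, about 5 N holds it fully down. It counts as pressed past 0.004.
- reagent: Loose amber bottle with blue cap, 56 mm diameter, 120 mm tall, origin under its centre. Bystander.
- tip_box: Loose blue box with clear lid, 85 x 120 x 55 mm, origin under its centre. Bystander.
- beaker: Loose white cup, 50 mm diameter, 55 mm tall, origin under its centre. Bystander, on the robot's side.
- rack: Fixed white rack of standing tubes, 60 x 180 x 100 mm, origin under its centre. Bystander.
Things that resemble listed ones, but are neither listed nor needed, are in the scene too. Leave any turquoise look-alike of the purple_tube alone.

How it is judged:
On the way, in this order (a step that is already met when the one before it is completed fails the run):
1. the purple-capped tube lies in the slanted rest, cap up, bottom at the foot stop, let go (distance between purple_tube_bottom and rest_low below 0.007 m and distance between purple_tube_cap and rest_high below 0.007 m and contact force between purple_tube and the fingers below 0.05 N), for 0.3 s.
2. the start button is pressed down (value of joint start above 0.004 m), for 0.02 s.
At the end, for the whole second after the job is handed in: The purple-capped tube lies still and released in both saddles, bottom centre within 7 mm of rest_low and cap face within 7 mm of rest_high; the start button is up again (under 2 mm); the other three tubes are in the tray (inside its outline, axis under 35 mm above its underside) (all of step 1 and linear speed of purple_tube below 0.02 m/s and value of joint start below 0.002 m and x of red_tube in the frame of tray between -0.095 and 0.095 m and y of red_tube in the frame of tray between -0.128 and 0.128 m and z of each of red_tube, gold_tube, green_tube in the frame of tray below 0.035 m and x of gold_tube in the frame of tray between -0.095 and 0.095 m and y of gold_tube in the frame of tray between -0.128 and 0.128 m and x of green_tube in the frame of tray between -0.095 and 0.095 m and y of green_tube in the frame of tray between -0.128 and 0.128 m); the robot touches nothing.
It fails at once if the purple tube is dropped: it moves faster than 0.6 m/s while not held by the fingers (linear speed of purple_tube above 0.6 m/s and contact force between purple_tube and the fingers below 0.05 N).
It fails at once if the start button is pressed (past 4 mm) while the purple tube is not in its place on the rest (value of joint start above 0.004 m and not (distance between purple_tube_bottom and rest_low below 0.007 m and distance between purple_tube_cap and rest_high below 0.007 m)).
It fails at once if another tube is taken out of the tray (raised more than 60 mm) (height (world z) of any of red_tube, gold_tube, green_tube above 0.06 m).
It fails at once if the bottle, tip box or cup is shifted more than 20 mm (distance of any of reagent, tip_box, beaker from where it was at the start of the episode above 0.02 m).
It also fails if it takes over 48 s, if anything falls off the work surface, if the arm or the gripper's body presses on something with over 40 N, if the wrist force passes 120 N, or if a joint passes its speed limit or range.

## Working session

There is one attempt and no reset: what is moved stays moved. The work goes in short steps, Python scripts to look and compute and a tool call to move; the robot and the scene stay as the last step left them, time stands still between calls to the robot, and variables do not carry over. Pictures are saved under pics/ and viewed, and the job is handed in when it is done.

Besides the shell and the picture viewer there is one more tool, called after "Call:" as a command line: name --argument value ..., lists and objects as JSON in quotes. move_arm: Moves the arm, as the interface text tells. Its arguments: {"type":"object","properties":{"increments":{"type":"array","items":{"type":"array","items":{"type":"array","items":{"type":"number","minimum":-1,"maximum":1}}}}},"required":["increments"]}

```bash
ls; mkdir -p pics; python3 - <<'E'
from bench import robot
import cv2,numpy as np
print(robot.get_obs(), robot.tcp_to_tips)
for n in ("scene","top"):
    p,d=robot.snapshot(n); cv2.imwrite(f"pics/{n}0.png",p[:,:,::-1]); np.savez(f"{n}0.npz",p=p,d=d)
    print(n,robot.camera_params(n))
E
```

```text
pics
{'time': 0.0, 'joint_positions': array([-1.30909115e+00,  8.79174356e-02,  1.37223026e+00,  1.40573539e-06,
        1.68359093e+00, -1.03087981e-01]), 'qvel': array([ 0.00052777, -0.00014228,  0.00126368,  0.00094005, -0.00013092,
       -0.00059816]), 'joint_torque': array([ 9.42719703e-05, -3.40187573e+01, -3.02423179e+01,  7.19499565e-02,
        3.29493103e-02, -1.71456277e-04]), 'tool_pos': array([ 0.19618747, -0.51369426,  0.40353642]), 'ee_rot': array([-3.13945821e+00, -2.22222193e-04,  3.64793080e-01]), 'wrist_force': array([-0.41891252,  0.31287106,  0.91557103]), 'wrist_torque': array([-0.00190134, -0.009134  ,  0.0441244 ]), 'width': 0.09371537175351378} 0.1992
scene {'mtx': array([[467.09883316,   0.        , 318.25591497],
       [  0.        , 467.09883316, 203.62683618],
       [  0.        ,   0.        ,   1.        ]]), 'k1': -0.025177988598006726, 'R': array([[-0.47984909,  0.87733706,  0.00495258],
       [ 0.64333755,  0.3556928 , -0.67793762],
       [-0.5965414 , -0.32212157, -0.73510275]]), 't': array([ 0.22296734, -0.281796  ,  1.67284184])}
top {'mtx': array([[361.22491111,   0.        , 316.1027406 ],
       [  0.        , 361.22491111, 191.925401  ],
       [  0.        ,   0.        ,   1.        ]]), 'k1': -0.08409266855426459, 'R': array([[-0.0108949 , -0.99988731, -0.0103276 ],
       [-0.98046574,  0.0127106 , -0.19627883],
       [ 0.19638798,  0.00798742, -0.98049373]]), 't': array([0.07278842, 0.54664663, 0.98639331])}
```

View pics/scene0.png

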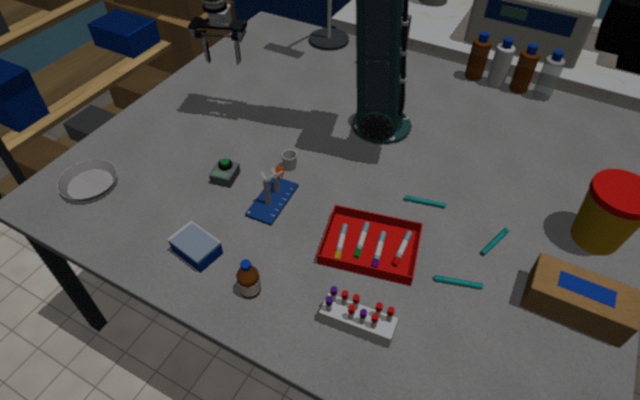

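View pics/top0.png

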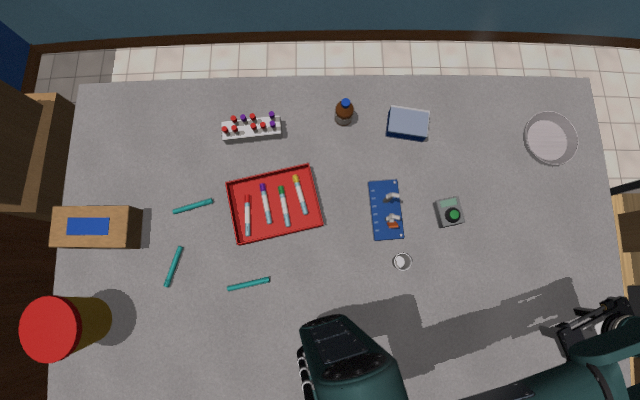

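The scene view shows the tray around (370,243), the rest at (273,195) and the timer at (225,170). In the top view the purple tube is at about (265,203), the rest at (386,210) and the button at (453,214). I'll enlarge these next.

```bash
cat > h.py <<'E'
import numpy as np,cv2
from bench import robot
from scipy.spatial.transform import Rotation as Rn
def proj(n,X):
    c=robot.camera_params(n); X=np.atleast_2d(X)
    D=np.array([c['k1'],0,0,0.])
    return cv2.projectPoints(X.astype(float),cv2.Rodrigues(c['R'])[0],c['t'],c['mtx'],D)[0][:,0]
def ray(n,uv):
    c=robot.camera_params(n)
    s=cv2.undistortPoints(np.array(uv,float).reshape(-1,1,2),c['mtx'],np.array([c['k1'],0,0,0.]))[:,0]
    d=np.c_[s,np.ones(len(s))]@c['R']; o=-c['R'].T@c['t']
    return o,d   # d scaled: camera z =1
def onz(n,uv,z):
    o,d=ray(n,uv); return o+d*((z-o[2])/d[:,2])[:,None]
def ondepth(n,uv,depth):
    o,d=ray(n,uv); return o+d*np.asarray(depth).reshape(-1,1)
def tri(uvs,uvt):
    o1,d1=ray("scene",[uvs]);o2,d2=ray("top",[uvt])
    A=np.c_[d1[0],-d2[0]];x=np.linalg.lstsq(A,o2-o1,rcond=None)[0]
    a=o1+x[0]*d1[0];b=o2+x[1]*d2[0];return (a+b)/2,np.linalg.norm(a-b)
def crop(src,x,y,w,h,k,out):
    p=np.load(src)['p'][y:y+h,x:x+w,::-1]
    cv2.imwrite(out,cv2.resize(p,None,fx=k,fy=k,interpolation=cv2.INTER_CUBIC))
E
python3 - <<'E'
from h import *
crop("top0.npz",220,155,120,100,6,"pics/t_tray.png")
crop("top0.npz",360,170,110,90,7,"pics/t_rest.png")
crop("scene0.npz",205,145,110,80,7,"pics/s_rest.png")
crop("scene0.npz",315,200,120,90,6,"pics/s_tray.png")
E
```

```text
(no output)
```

View pics/t_tray.png

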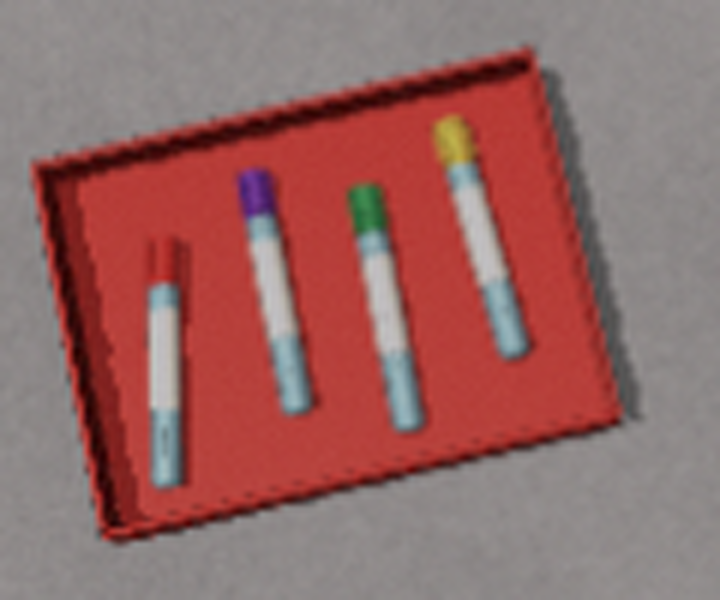

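View pics/t_rest.png

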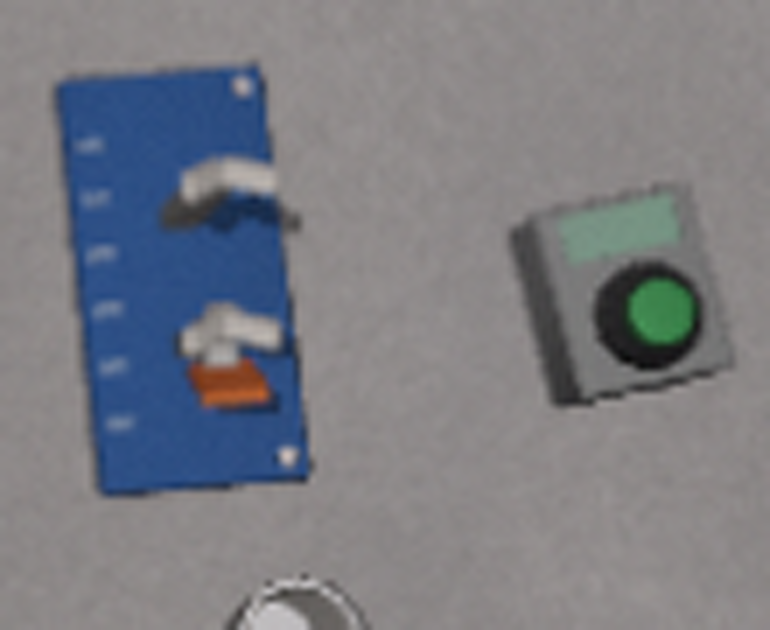

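View pics/s_rest.png

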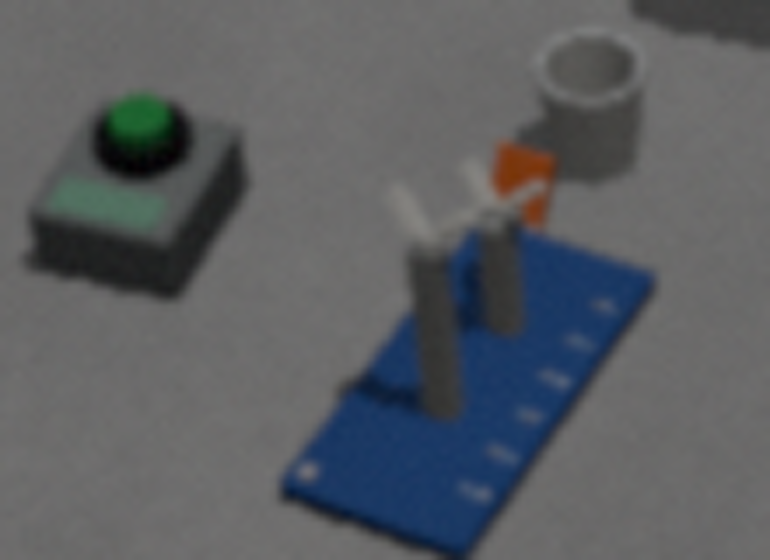

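View pics/s_tray.png

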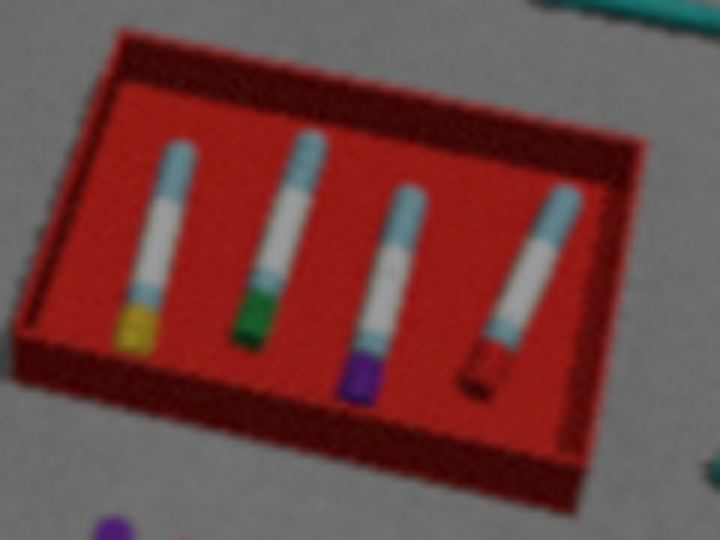

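The crops show these pixels. Top view: purple tube cap end at crop (256,170), bottom (297,412); rest plate corners (57,82), (258,66), (310,480), (101,494). I'll fit poses from them.

```bash
cat >> h.py <<'E'
from scipy.optimize import least_squares
def rot2(a): return np.array([[np.cos(a),-np.sin(a)],[np.sin(a),np.cos(a)]])
E
python3 - <<'E'
from h import *
for n in("top","scene"):
    c=robot.camera_params(n);print(n,-c['R'].T@c['t'])
T=lambda l,o,k:np.array(l,float)/k+np.array(o)-0.5+0.5/k
tt=T([(256,170),(297,412)],(220,155),6); st=T([(358,403),(409,186)],(315,200),6)
a=onz("top",tt,.013);b=onz("scene",st,.013)
for q in(a,b):
    print("tube",q, np.linalg.norm(q[0]-q[1]),q.mean(0),np.arctan2(*(q[0]-q[1])[[1,0]]))
# tray rim corners, z=.04
q=onz("top",T([(35,163),(535,48),(624,420),(108,540)],(220,155),6),.04);print("tray",q.round(4).tolist())
q=onz("top",T([(57,82),(258,66),(310,480),(101,494)],(360,170),7),.012);print("plate top",q.round(4).tolist(),q.mean(0))
s=onz("scene",T([(283,485),(465,553),(655,275)],(205,145),7),.012);print("plate scene",s.round(4).tolist())
# fit plate
loc=np.array([(90,45),(90,-45),(-90,-45),(-90,45)])/1000
uvT=T([(57,82),(258,66),(310,480),(101,494)],(360,170),7);uvS=T([(283,485),(465,553),(655,275)],(205,145),7)
def W(p,z,l): return np.c_[l@rot2(p[2]).T+p[:2],np.full(len(l),z)]
def f(p,w=(1,1)): 
    X=W(p,.012,loc)
    return np.r_[w[0]*(proj("top",X)-uvT).ravel(),w[1]*(proj("scene",X[[0,1,2]])-uvS).ravel(),]
# corner ordering for scene: lower-left= far/left? try
for w in((1,0),(0,1),(1,1)):
  r=least_squares(f,[*q.mean(0)[:2],0.],args=(w,));print(w,r.x,r.fun.round(1))
# button
gt=T([(664,311)],(360,170),7);gs=T([(141,112)],(205,145),7)
print("button",tri(gs[0],gt[0]))
dt=np.load("top0.npz")['d'];ds=np.load("scene0.npz")['d']
i=gt[0].round().astype(int);print(ondepth("top",gt,[dt[i[1],i[0]]]))
i=gs[0].round().astype(int);print(ondepth("scene",gs,[ds[i[1],i[0]]]))
E
```

```text
top [0.34304552 0.05795327 1.07519935]
scene [1.28620004 0.44347373 1.03756626]
tube [[0.58569834 0.22918904 0.013     ]
 [0.463115   0.20670902 0.013     ]] 0.12462754236296178 [0.52440667 0.21794903 0.013     ] 0.18137035413118302
tube [[0.58294222 0.23420081 0.013     ]
 [0.4574965  0.20456893 0.013     ]] 0.12889793129866756 [0.52021936 0.21938487 0.013     ] 0.2319609201330553
tray [[0.5846, 0.3348, 0.04], [0.6397, 0.0873, 0.04], [0.4545, 0.0459, 0.04], [0.3996, 0.2928, 0.04]]
plate top [[0.5868, -0.0896, 0.012], [0.5928, -0.1772, 0.012], [0.4142, -0.1897, 0.012], [0.4098, -0.1014, 0.012]] [ 0.50086741 -0.13947582  0.012     ]
plate scene [[0.5934, -0.174, 0.012], [0.588, -0.0873, 0.012], [0.4109, -0.1007, 0.012]]
(1, 0) [ 0.50093151 -0.13949311  0.06628636] [-0.3 -0.3  0.4 -0.3  0.2  0.  -0.3  0.6  0.   0.  -0.  -0.  -0.  -0. ]
(0, 1) [ 0.51424896 -0.09204457 -0.64809096] [  0.   -0.    0.    0.   -0.    0.   -0.   -0.   14.4  12.6 -21.6 -18.3
   6.9   3.9]
(1, 1) [ 0.49807493 -0.12720417 -0.09981464] [  0.5  -1.7   1.4   3.1  -8.8   3.6  -9.6  -1.   24.   10.1 -26.  -12.9
 -15.9  -8.1]
button (array([ 0.47614461, -0.32614369,  0.06270001]), np.float64(0.0021775040628871124))
[[ 0.47592342 -0.3252998   0.06776957]]
[[ 0.47629895 -0.32469336  0.06295394]]
```

```bash
python3 - <<'E'
from h import *
T=lambda l,o,k:np.array(l,float)/k+np.array(o)-0.5+0.5/k
loc=np.array([(90,45),(90,-45),(-90,-45),(-90,45)])/1000
uvT=T([(57,82),(258,66),(310,480),(101,494)],(360,170),7);uvS=T([(283,485),(465,553),(655,275)],(205,145),7)
def W(p,z,l): return np.c_[l@rot2(p[2]).T+p[:2],np.full(len(l),z)]
def f(p,w=(1,1)): 
    X=W(p,.012,loc)
    return np.r_[w[0]*(proj("top",X)-uvT).ravel(),w[1]*(proj("scene",X[[1,0,3]])-uvS).ravel(),]
for w in((1,0),(0,1),(1,1)):
  r=least_squares(f,[.5,-.14,0.06],args=(w,));print(w,r.x.round(4),r.fun.round(1))
p=r.x
R3=np.eye(3);R3[:2,:2]=rot2(p[2])
def rw(x): return np.atleast_2d(x)@R3.T+np.r_[p[:2],0]
u=np.array([np.cos(np.pi/6),0,.5]);nn=np.array([-.5,0,np.cos(np.pi/6)])
lo=np.array([-.054,0,.085])
pts=[lo,lo+.125*u]
print("low,high",rw(pts))
V=[]
h=31/2/1000
for s in(.020,.084):
  c=lo+s*u
  for y in(-h,h): V.append(c+np.array([0,y,0])+nn*(h-.008*np.sqrt(2)))
F=[lo+nn*.008+np.array([0,y,0]) for y in(-.013,.013)]
P={ "top":(360,170,110,90),"scene":(205,145,110,80)}
for n,(x,y,w,hh) in P.items():
  im=cv2.resize(np.load(n+"0.npz")['p'][y:y+hh,x:x+w,::-1],None,fx=7,fy=7,interpolation=cv2.INTER_CUBIC)
  def dr(X,col):
    for q in (proj(n,rw(X))-[x,y]+.5)*7: cv2.circle(im,tuple(q.astype(int)),4,col,1)
  dr(V,(255,0,255));dr(F,(0,255,255));dr(pts,(0,255,0));dr(np.c_[loc,np.full(4,.012)],(0,0,255))
  dr(np.c_[loc,np.full(4,0)],(255,255,255))
  cv2.imwrite(f"pics/{n}_ov.png",im)
# tube mask fit
def cyl(q):
  c=np.array([q[0],q[1],.012]);a=np.array([np.cos(q[2]),np.sin(q[2]),0]);b=np.array([-a[1],a[0],0])
  t=np.linspace(0,2*np.pi,40);ring=.008*(np.outer(np.cos(t),b)+np.outer(np.sin(t),[0,0,1]))
  return np.r_[c+.0625*a+ring,c-.0625*a+ring]
K=6
masks={}
for n,(x,y,w,hh) in {"top":(255,180,20,48),"scene":(368,228,22,42)}.items():
  im=np.load(n+"0.npz")['p'][y:y+hh,x:x+w].astype(float)
  im=cv2.resize(im,None,fx=K,fy=K,interpolation=cv2.INTER_CUBIC)
  m=(im[:,:,2]>0.55*im[:,:,0]).astype(np.uint8)
  m=(m*1)
  nl,lab,st,_=cv2.connectedComponentsWithStats(m);m=(lab==1+np.argmax(st[1:,4])).astype(np.uint8);print(n,st.tolist())
  masks[n]=(m,x,y)
def cost(q,ns):
  e=0
  for n in ns:
    m,x,y=masks[n]
    h=cv2.convexHull(((proj(n,cyl(q))-[x,y]+.5)*K-.5).astype(np.float32))
    z=np.zeros_like(m);cv2.fillConvexPoly(z,(h*16).round().astype(np.int32),1,shift=4)
    e+=np.sum(z!=m)
  return e
from scipy.optimize import minimize
for ns in(["top"],["scene"],["top","scene"]):
  r=minimize(cost,[.524,.218,.2],args=(ns,),method="Nelder-Mead",options=dict(initial_simplex=[[.524,.218,.2],[.53,.218,.2],[.524,.225,.2],[.524,.218,.3]]))
  print(ns,r.x.round(4),r.fun,[m[0].sum() for m in masks.values()])
E
```

```text
(1, 0) [ 0.5009 -0.1395  0.0663] [-0.3 -0.3  0.4 -0.3  0.2  0.  -0.3  0.6 -0.  -0.  -0.  -0.   0.  -0. ]
(0, 1) [ 0.5018 -0.1381  0.0802] [-0.  -0.  -0.  -0.   0.  -0.  -0.   0.  -0.8  0.2  0.4  0.1  0.5 -0.4]
(1, 1) [ 0.5011 -0.1389  0.0721] [-0.7 -0.3  0.  -0.4  0.2 -0.1 -0.3  0.6 -1.1 -0.3  0.  -0.1  0.5 -0.5]
low,high [[ 0.44721038 -0.14279495  0.085     ]
 [ 0.55518256 -0.13500011  0.1475    ]]
top [[0, 0, 120, 288, 26052], [27, 18, 76, 249, 8508]]
scene [[0, 0, 132, 252, 24944], [0, 0, 4, 6, 22], [20, 16, 89, 221, 8298]]
['top'] [0.5241 0.2193 0.2063] 389.0 [np.uint64(8508), np.uint64(8298)]
['scene'] [0.5216 0.2198 0.2029] 744.0 [np.uint64(8508), np.uint64(8298)]
['top', 'scene'] [0.5233 0.2196 0.2033] 1610.0 [np.uint64(8508), np.uint64(8298)]
```

View pics/top_ov.png

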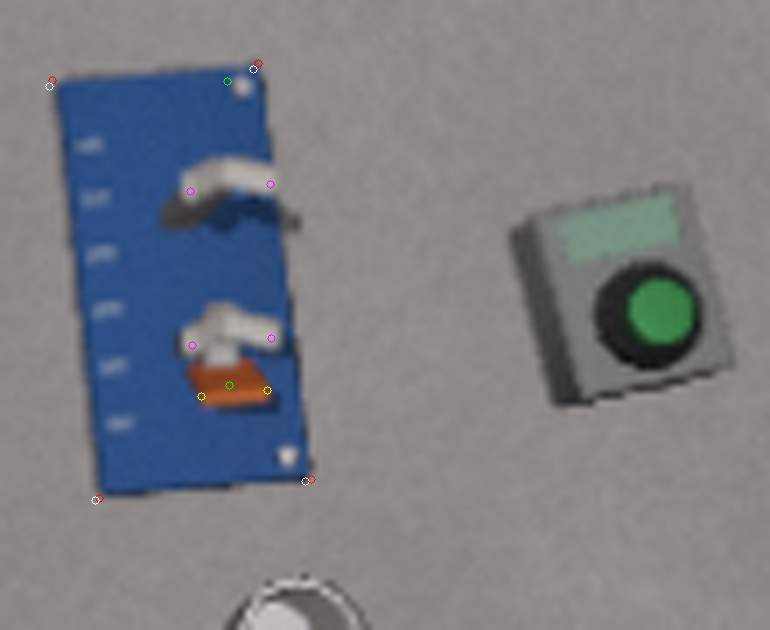

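View pics/scene_ov.png

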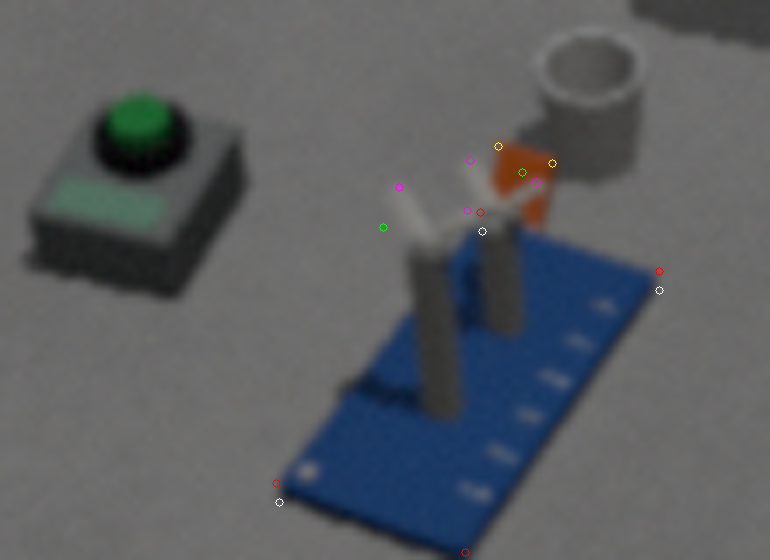

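Fits agree to about 1–2 mm: tube centre (0.523,0.220) with yaw 0.204, rest (0.501,-0.139) with yaw 0.072, button top (0.476,-0.326,0.063). I'll grasp 52 mm from the tube's bottom, which falls between the saddles, and start travelling at height now.

Call:
move_arm --increments '[[[0.4,1,-1,0,0,0,0],[0.4,1,-1,0,0,0,0],[0.4,1,-1,0,0,0,0],[0.4,1,-1,0,0,0,0]]]'

```text
time: 0.43
tool_pos: [0.255, -0.3813, 0.4043]
ee_rot: [-3.139, -0.002, 0.367]
wrist_force: [0.6, 0.4, -0.2]
width: 0.0703
```

Call:
move_arm --increments '[[[0.4,1,-1,0,0,0,0],[0.4,1,-1,0,0,0,0],[0.4,1,-1,0,0,0,0],[0.4,1,-1,0,0,0,0]]]'

```text
time: 0.77
tool_pos: [0.3124, -0.252, 0.4045]
ee_rot: [-3.14, -0.002, 0.368]
wrist_force: [1.0, -0.5, -0.8]
width: 0.044
```

Call:
move_arm --increments '[[[0.4,1,-1,0,0,0,0],[0.4,1,-1,0,0,0,0],[0.4,1,-1,0,0,0,0],[0.4,1,-1,0,0,0,0]]]'

```text
time: 1.1
tool_pos: [0.3701, -0.1229, 0.4045]
ee_rot: [-3.14, -0.001, 0.369]
wrist_force: [-0.1, 0.3, 0.8]
width: 0.0374
```

Call:
move_arm --increments '[[[0.4,1,-1,0,0,0,0],[0.4,1,-1,0,0,0,0],[0.4,1,-1,0,0,0,0],[0.4,1,-1,0,0,0,0]]]'

```text
time: 1.43
tool_pos: [0.4279, 0.0063, 0.4041]
ee_rot: [-3.14, -0.0, 0.369]
wrist_force: [-0.3, 0.3, 0.2]
width: 0.0375
```

Call:
move_arm --increments '[[[0.4,1,-1,0,0,0,0],[0.4,1,-1,0,0,0,0],[0.4,1,-1,0,0,0,0],[0.4,1,-1,0,0,0,0]]]'

```text
time: 1.77
tool_pos: [0.4858, 0.1356, 0.4036]
ee_rot: [-3.14, 0.0, 0.369]
wrist_force: [-0.2, -0.3, -0.4]
width: 0.0375
```

```bash
cat >> h.py <<'E'
def inc(pos,rpy,show=True):
    o=robot.get_obs();R0=Rn.from_euler('xyz',o['ee_rot']);R1=Rn.from_euler('xyz',rpy)
    d=R0.inv().apply(np.array(pos)-o['tool_pos'])/0.1
    r=(R0.inv()*R1).as_rotvec()/(np.pi/2)
    print("pose",o['tool_pos'].round(4),o['ee_rot'].round(4),"w",round(o['width'],4),"F",o['wrist_force'].round(1))
    print("shift",d.round(3),"rot",r.round(4))
E
python3 - <<'E'
from h import *
inc([.513,.2175,.2057+.08],[np.pi,0,.2035])
E
```

```text
pose [0.4858 0.1356 0.4036] [-3.1396e+00  5.0000e-04  3.6890e-01] w 0.0375 F [-0.2 -0.3 -0.4]
shift [ 0.55  -0.664  1.18 ] rot [-0.0013  0.0004  0.1053]
```

Call:
move_arm --increments '[[[0.4,0.55,-0.665,0.9,0,0,0.105],[0.4,0.55,-0.665,0.9,0,0,0.105],[0.4,0.55,-0.665,0.9,0,0,0.105],[0.4,0.55,-0.665,0.9,0,0,0.105],[0.4,0.55,-0.665,0.9,0,0,0.105],[0.4,0.55,-0.665,0.9,0,0,0.105]]]'

```text
time: 2.27
tool_pos: [0.5126, 0.2132, 0.3149]
ee_rot: [3.141, 0.0, 0.2]
wrist_force: [1.3, 0.3, 1.3]
width: 0.0374
```

```bash
python3 - <<'E'
from h import *
inc([.513,.2175,.2057],[np.pi,0,.2035])
p,d=robot.snapshot("top"); np.savez("top1.npz",p=p,d=d)
p,d=robot.snapshot("scene"); np.savez("scene1.npz",p=p,d=d)
crop("scene1.npz",315,170,120,110,6,"pics/s1.png")
inc([.513,.2175,.2057],[np.pi,0,.2035])
E
```

```text
pose [0.5126 0.2132 0.3149] [3.1409e+00 3.0000e-04 2.0010e-01] w 0.0374 F [1.3 0.3 1.3]
shift [ 0.012 -0.042  1.092] rot [ 0.0005  0.0002 -0.0021]
pose [0.5129 0.2126 0.3168] [ 3.1415 -0.0035  0.1988] w 0.0376 F [ 0.2  0.2 -0.4]
shift [ 0.007 -0.048  1.111] rot [ 0.0001 -0.0022 -0.003 ]
```

View pics/s1.png

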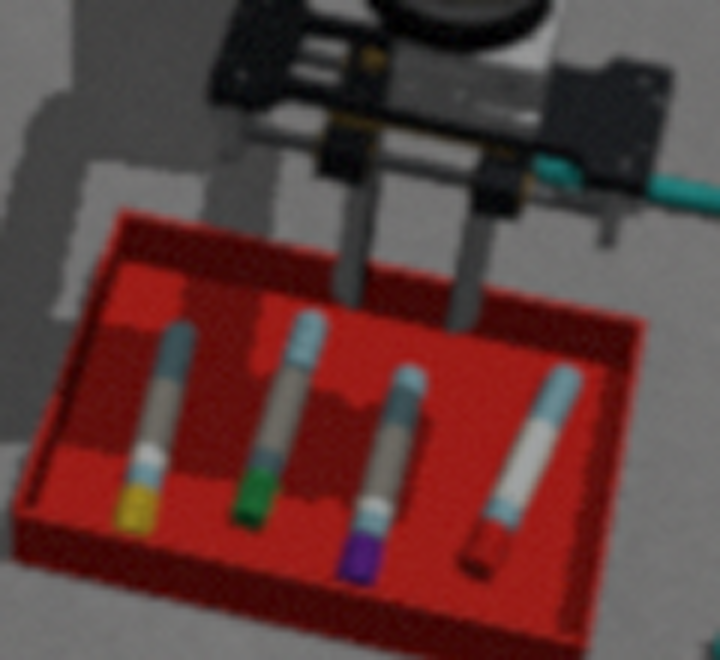

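The fingers (scene crop x 345–480) straddle the purple tube's line with the neighbours clear. I'll descend in stages.

Call:
move_arm --increments '[[[0.4,0.005,-0.05,0.4,0,0,-0.003],[0.4,0.005,-0.05,0.7,0,0,-0.003],[0.4,0.005,-0.05,0.7,0,0,-0.003],[0.4,0.005,-0.05,0.7,0,0,-0.003],[0.4,0.005,-0.05,0.7,0,0,-0.003]]]'

```text
time: 2.78
tool_pos: [0.513, 0.218, 0.2475]
ee_rot: [-3.141, -0.004, 0.204]
wrist_force: [-0.5, 0.5, 0.3]
width: 0.0375
```

```bash
python3 - <<'E'
from h import *
p,d=robot.snapshot("scene"); np.savez("scene2.npz",p=p,d=d)
crop("scene2.npz",315,190,120,100,6,"pics/s2.png")
inc([.513,.2175,.2057],[np.pi,0,.2035])
E
```

```text
pose [0.5132 0.2182 0.2481] [-3.1412 -0.0058  0.2037] w 0.0376 F [-0.6 -0.1 -0. ]
shift [-0.005  0.007  0.424] rot [-0.0003 -0.0037  0.0001]
```

View pics/s2.png

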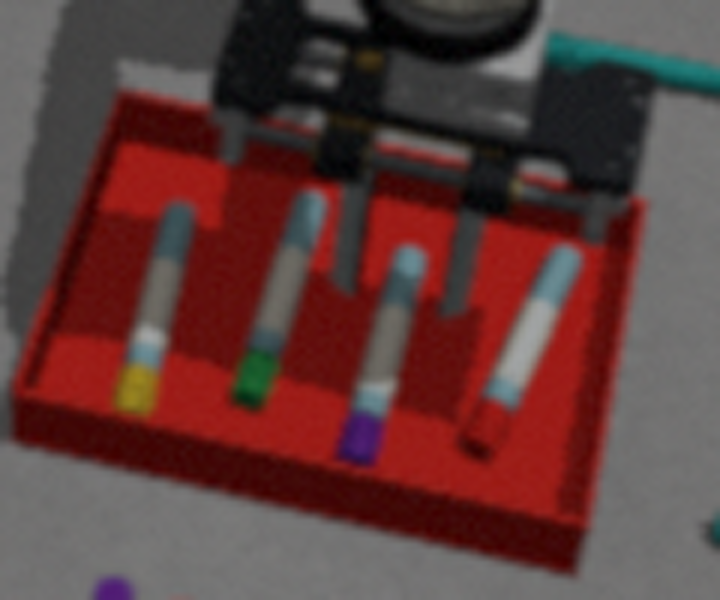

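The fingers (345,285) and (455,310) sit on either side of the purple tube, so I'll descend and close.

Call:
move_arm --increments '[[[0.4,-0.005,0.005,0.3,0,-0.003,0],[0.4,-0.005,0.005,0.41,0,-0.003,0],[0.4,-0.005,0.005,0.41,0,-0.003,0],[0.4,-0.005,0.005,0.41,0,-0.003,0],[0.4,-0.005,0.005,0.41,0,-0.003,0]]]'

```text
time: 3.25
tool_pos: [0.512, 0.2179, 0.2048]
ee_rot: [-3.142, 0.003, 0.205]
wrist_force: [0.2, 1.0, 0.1]
width: 0.0377
```

Call:
move_arm --increments '[[[0.0,0,0,0,0,0,0],[0.0,0,0,0,0,0,0],[0.0,0,0,0,0,0,0],[0.0,0,0,0,0,0,0],[0.0,0,0,0,0,0,0],[0.0,0,0,0,0,0,0],[0.0,0,0,0,0,0,0]]]'

```text
time: 3.83
tool_pos: [0.5118, 0.2178, 0.2039]
ee_rot: [3.141, 0.005, 0.205]
wrist_force: [-0.5, 0.2, 1.5]
width: 0.0152
```

Call:
move_arm --increments '[[[0.0,0,0,-0.1,0,0,0],[0.0,0,0,-0.3,0,0,0],[0.0,0,0,-0.6,0,0,0],[0.0,0,0,-0.9,0,0,0],[0.0,0,0,-1,0,0,0],[0.0,0,0,-1,0,0,0]]]'

```text
time: 4.33
tool_pos: [0.5131, 0.2182, 0.3079]
ee_rot: [-3.141, -0.004, 0.205]
wrist_force: [0.8, 0.8, -0.5]
width: 0.0155
```

Call:
move_arm --increments '[[[0.0,0,0,-0.3,0,0,0],[0.0,0,0,-0.6,0,0,0],[0.0,0,0,-0.6,0,0,0],[0.0,0,0,-0.6,0,0,0],[0.0,0,0,-0.6,0,0,0]]]'

```text
time: 4.75
tool_pos: [0.5121, 0.2179, 0.3613]
ee_rot: [3.141, 0.008, 0.205]
wrist_force: [-0.3, -0.1, -0.4]
width: 0.015
```

```bash
python3 - <<'E'
from h import *
p,d=robot.snapshot("scene"); np.savez("scene3.npz",p=p,d=d)
crop("scene3.npz",305,130,130,100,6,"pics/s3.png")
p,d=robot.snapshot("top"); np.savez("top3.npz",p=p,d=d)
crop("top3.npz",200,130,130,100,6,"pics/t3.png")
inc([.513,.2175,.2057],[np.pi,0,.2035])
E
```

```text
pose [0.512  0.2178 0.3606] [3.141  0.0098 0.2045] w 0.015 F [-0.2 -0.4 -1.2]
shift [0.024 0.004 1.549] rot [0.0004 0.0062 0.0006]
```

View pics/s3.png

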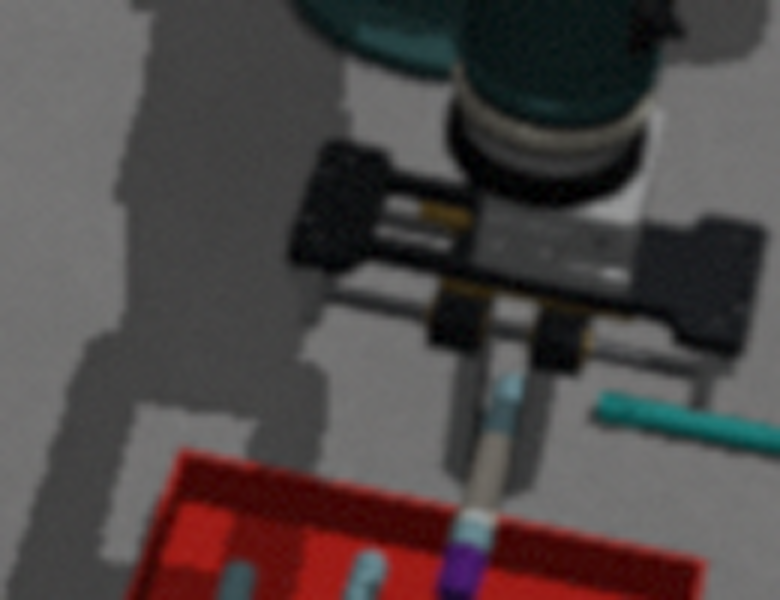

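View pics/t3.png

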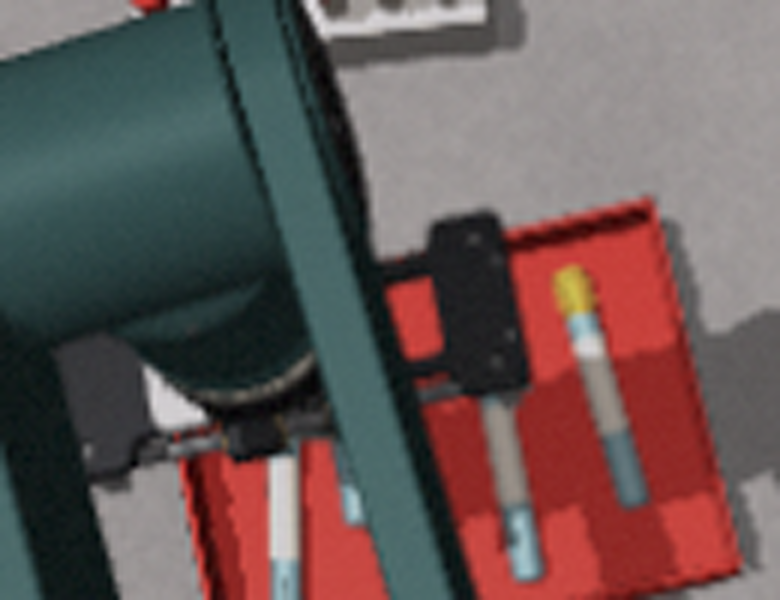

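The tube is held and level: cap at (465,570) and bottom at (512,385) in the scene crop. I'll check how it sits relative to the tool.

```bash
python3 - <<'E'
from h import *
x,y,w,h=305,130,130,120;K=6
src=np.load("scene3.npz")['p'][y:y+h,x:x+w]
im=cv2.resize(src[:,:,::-1],None,fx=5,fy=5,interpolation=cv2.INTER_CUBIC)
tcp=np.array([.512,.2178,.3606]);R=Rn.from_euler('xyz',[3.141,.0098,.2045]).as_matrix()
for s,c in((.052,(0,255,0)),):
  for ad in(-.052,.073,.048):
    t=np.linspace(0,2*np.pi,40)
    X=tcp+(np.c_[np.full(40,ad),.008*np.cos(t),.192+.008*np.sin(t)])@R.T
    q=((proj("scene",X)-[x,y]+.5)*5).astype(int);cv2.polylines(im,[q.reshape(-1,1,2)],True,c,1)
cv2.imwrite("pics/s3ov.png",im[200:600])
E
```

```text
(no output)
```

View pics/s3ov.png

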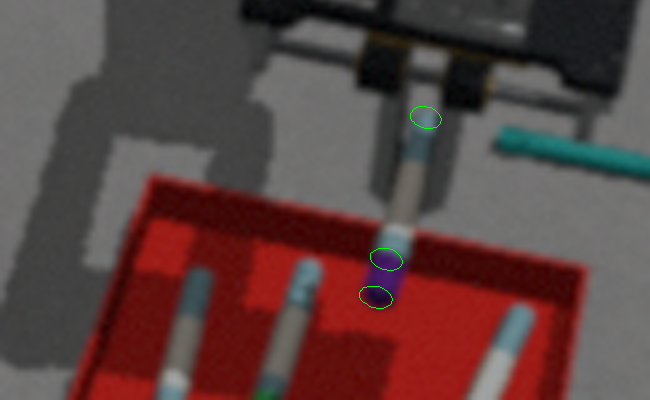

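Predicted and observed cap and bottom agree within about 2 mm. Next is the pre-place pose: tilted 30°, 60 mm above the saddles along their normal.

```bash
cat >> h.py <<'E'
YAW=.072; LOW=np.array([.4472,-.1428,.085])
c,s=np.cos(YAW),np.sin(YAW)
U=np.array([c*np.cos(np.pi/6),s*np.cos(np.pi/6),.5]);NN=np.array([-c*.5,-s*.5,np.cos(np.pi/6)])
def tgt(delta,clear,grip=.052,dz=.192): return LOW+(grip+delta)*U+(dz+clear)*NN
RPY=[np.pi,-np.pi/6,YAW]
E
python3 - <<'E'
from h import *
print(tgt(.004,.06))
inc(tgt(.004,.06),RPY)
E
```

```text
[ 0.36989822 -0.14837537  0.3312384 ]
pose [0.512  0.2178 0.3606] [3.141  0.0098 0.2045] w 0.015 F [-0.2 -0.4 -1.2]
shift [-2.133  3.297  0.317] rot [-0.0213  0.3391  0.0827]
```

Call:
move_arm --increments '[[[0.0,-0.15,0.25,0,0,0,0],[0.0,-0.35,0.55,0,0,0,0],[0.0,-0.55,0.85,0,0,0,0],[0.0,-0.65,1,0,0,0,0],[0.0,-0.65,1,0,0,0,0]]]'

```text
time: 5.27
tool_pos: [0.4678, 0.1044, 0.3622]
ee_rot: [3.141, 0.009, 0.201]
wrist_force: [-0.3, 0.3, -0.9]
width: 0.0149
```

Call:
move_arm --increments '[[[0.0,-0.15,0.25,0,0,0.05,0.01],[0.0,-0.35,0.55,0,0,0.09,0.02],[0.0,-0.55,0.85,0,0,0.12,0.03],[0.0,-0.65,1,0,0,0.15,0.04],[0.0,-0.65,1,0,0,0.15,0.04]]]'

```text
time: 5.68
tool_pos: [0.4247, -0.006, 0.3631]
ee_rot: [-3.134, -0.23, 0.136]
wrist_force: [0.1, -0.3, -0.4]
width: 0.0152
```

```bash
python3 - <<'E'
from h import *
inc(tgt(.004,.06),RPY)
E
```

```text
pose [ 0.4247 -0.006   0.3631] [-3.1344 -0.2302  0.1362] w 0.0152 F [ 0.1 -0.3 -0.4]
shift [-0.789  1.337  0.132] rot [-0.0196  0.1868  0.0375]
```

Call:
move_arm --increments '[[[0.0,-0.15,0.25,0,-0.005,0.06,0.01],[0.0,-0.35,0.6,0.05,-0.01,0.11,0.02],[0.0,-0.5,0.85,0.05,-0.02,0.15,0.037],[0.0,-0.6,1,0.1,-0.02,0.187,0.037],[0.0,-0.6,1,0.1,-0.02,0.187,0.037],[0.0,-0.6,1,0.1,-0.02,0.187,0.037]]]'

```text
time: 6.18
tool_pos: [0.3844, -0.1109, 0.3389]
ee_rot: [-3.139, -0.521, 0.074]
wrist_force: [0.1, 0.3, 0.4]
width: 0.0149
```

```bash
python3 - <<'E'
from h import *
inc(tgt(.004,.06),RPY)
E
```

```text
pose [ 0.3844 -0.1109  0.3389] [-3.1389 -0.5213  0.0742] w 0.0149 F [0.1 0.3 0.4]
shift [-0.188  0.363 -0.02 ] rot [-0.0024  0.0014  0.0012]
```

Call:
move_arm --increments '[[[0.0,-0.1,0.2,0,-0.002,0.001,0.001],[0.0,-0.19,0.36,-0.02,-0.002,0.001,0.001],[0.0,-0.19,0.36,-0.02,-0.002,0.001,0.001],[0.0,-0.19,0.36,-0.02,-0.002,0.001,0.001]]]'

```text
time: 6.52
tool_pos: [0.3706, -0.1476, 0.3325]
ee_rot: [3.141, -0.525, 0.075]
wrist_force: [1.3, -1.0, -0.1]
width: 0.0151
```

```bash
cat >> h.py <<'E'
def ov(tag,tcp=None,rpy=None):
    o=robot.get_obs();tcp=o['tool_pos'];R=Rn.from_euler('xyz',o['ee_rot']).as_matrix()
    for n,(x,y,w,h) in {"scene":(220,110,100,85),"top":(360,150,100,85)}.items():
        p,d=robot.snapshot(n);np.savez(f"{n}{tag}.npz",p=p,d=d)
        im=cv2.resize(p[y:y+h,x:x+w,::-1],None,fx=7,fy=7,interpolation=cv2.INTER_CUBIC);cv2.imwrite(f"pics/{n}_{tag}raw.png",im)
        t=np.linspace(0,2*np.pi,40)
        for ad in(-.052,.048,.073):
            X=tcp+np.c_[np.full(40,ad),.008*np.cos(t),.192+.008*np.sin(t)]@R.T
            cv2.polylines(im,[((proj(n,X)-[x,y]+.5)*7).astype(int).reshape(-1,1,2)],True,(0,255,0),1)
        for q in (proj(n,np.array([LOW,LOW+.125*U]))-[x,y]+.5)*7: cv2.circle(im,tuple(q.astype(int)),4,(255,0,255),1)
        cv2.imwrite(f"pics/{n}_{tag}.png",im)
E
python3 - <<'E'
from h import *
ov("4");inc(tgt(.004,.03),RPY)
E
```

```text
pose [ 0.3706 -0.1472  0.3327] [ 3.1395 -0.5259  0.0774] w 0.015 F [ 0.7  0.1 -0. ]
shift [-0.015  0.011  0.308] rot [-0.0004 -0.0015  0.003 ]
```

View pics/scene_4.png

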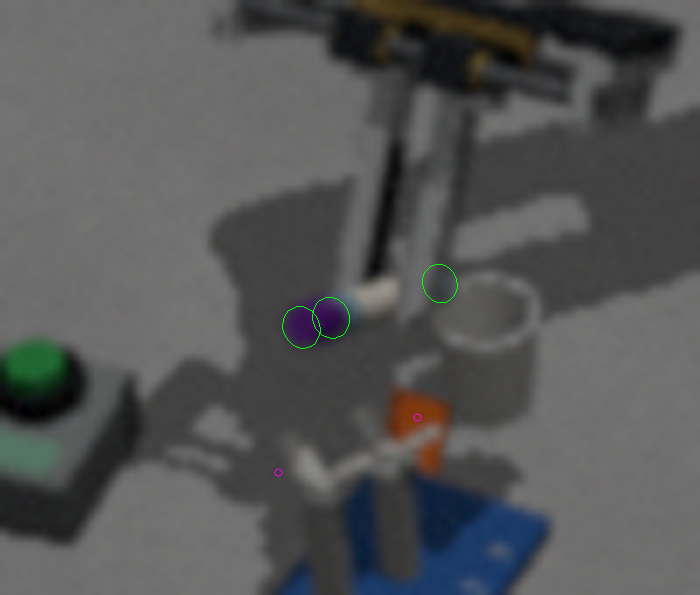

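View pics/top_4.png

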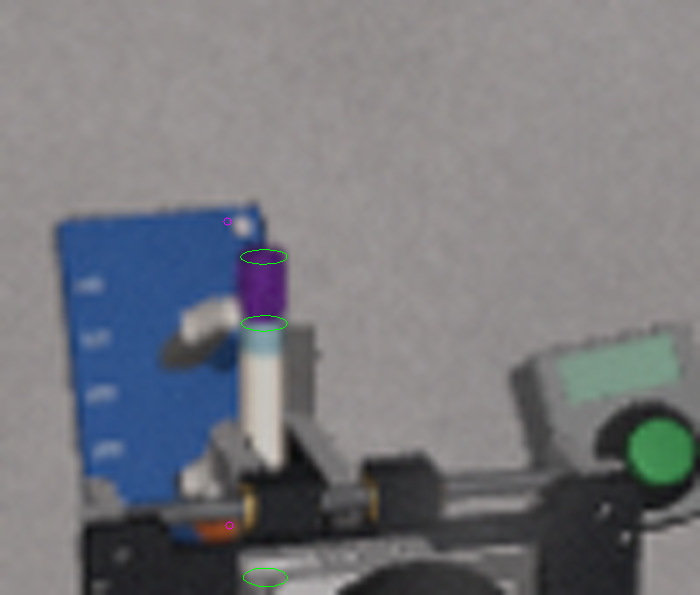

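The tube overlay matches in both views: cap at (302,327) in the scene view and (263,257) in the top view. Descending along the saddle normal.

Call:
move_arm --increments '[[[0.0,0,0.005,0.15,0,-0.001,0.003],[0.0,-0.015,0.01,0.3,0,-0.001,0.003],[0.0,-0.015,0.01,0.42,0,-0.001,0.003],[0.0,-0.015,0.01,0.45,0,-0.001,0.003],[0.0,-0.015,0.01,0.45,0,-0.001,0.003]]]'

```text
time: 7.03
tool_pos: [0.3915, -0.1466, 0.2919]
ee_rot: [-3.14, -0.523, 0.072]
wrist_force: [0.6, 0.3, -0.8]
width: 0.0152
```

```bash
python3 - <<'E'
from h import *
ov("5");inc(tgt(.003,.0),RPY)
E
```

```text
pose [ 0.3915 -0.1473  0.2934] [ 3.1409 -0.5252  0.0717] w 0.0153 F [-0.   0.5 -0.8]
shift [-0.008 -0.005  0.164] rot [ 0.0006 -0.001  -0.0002]
```

View pics/scene_5raw.png

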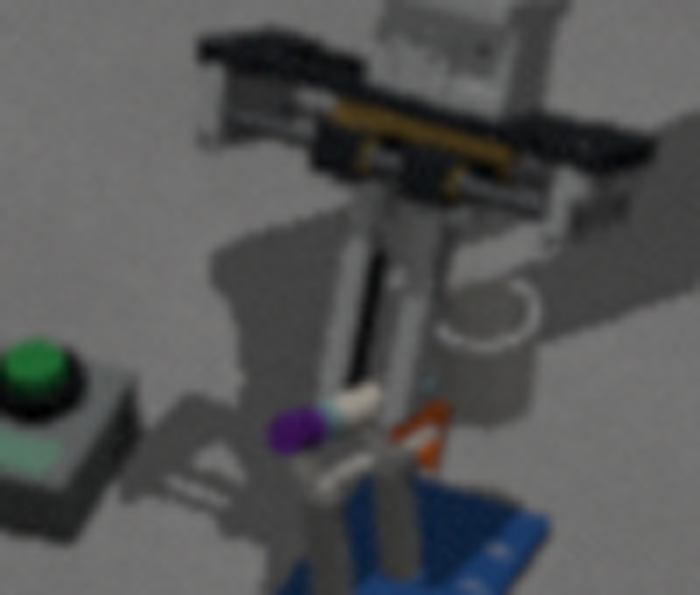

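View pics/top_5.png

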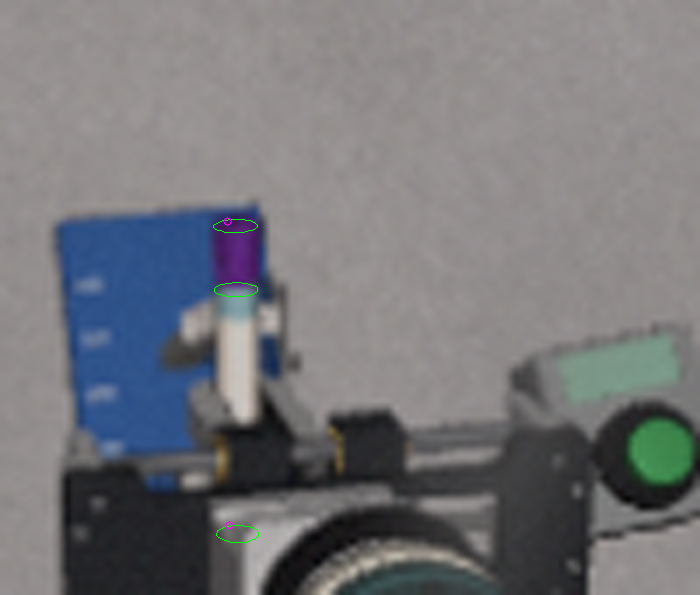

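The tube (236,290 in the top view) lines up with the saddle arms at 185–278. I'll lower it slowly and watch the force.

Call:
move_arm --increments '[[[0.0,0,0,0.05,0,0,0],[0.0,-0.008,0,0.1,0,0,0],[0.0,-0.008,0,0.13,0,0,0],[0.0,-0.008,0,0.14,0,0,0],[0.0,-0.008,0,0.14,0,0,0]]]'

```text
time: 7.55
tool_pos: [0.3973, -0.1474, 0.2797]
ee_rot: [-3.141, -0.524, 0.07]
wrist_force: [-0.1, -0.4, 0.4]
width: 0.0149
```

```bash
python3 - <<'E'
from h import *
inc(tgt(.003,.0),RPY)
E
```

```text
pose [ 0.3973 -0.1474  0.2797] [-3.1414 -0.5238  0.0697] w 0.0149 F [-0.1 -0.4  0.4]
shift [ 0.01  -0.01   0.017] rot [ 0.0006 -0.0001 -0.0013]
```

Call:
move_arm --increments '[[[0.0,0,0,0.015,0,0,0],[0.0,0,0,0.015,0,0,0],[0.0,0,0,0.015,0,0,0]]]'

```text
time: 7.8
tool_pos: [0.3981, -0.1474, 0.2789]
ee_rot: [3.141, -0.524, 0.07]
wrist_force: [-0.3, 0.4, 0.1]
width: 0.0148
```

```bash
python3 - <<'E'
from h import *
ov("6");inc(tgt(.003,.0),RPY)
E
```

```text
pose [ 0.3981 -0.1474  0.279 ] [ 3.141  -0.5246  0.0701] w 0.015 F [ 0.4 -0.3  0.1]
shift [ 0.007 -0.01   0.007] rot [ 0.001  -0.0007 -0.0011]
```

View pics/scene_6.png

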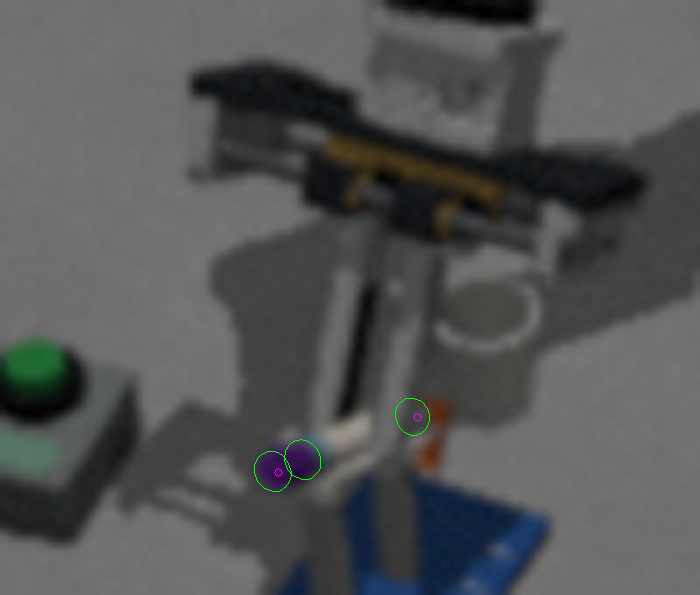

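View pics/top_6.png

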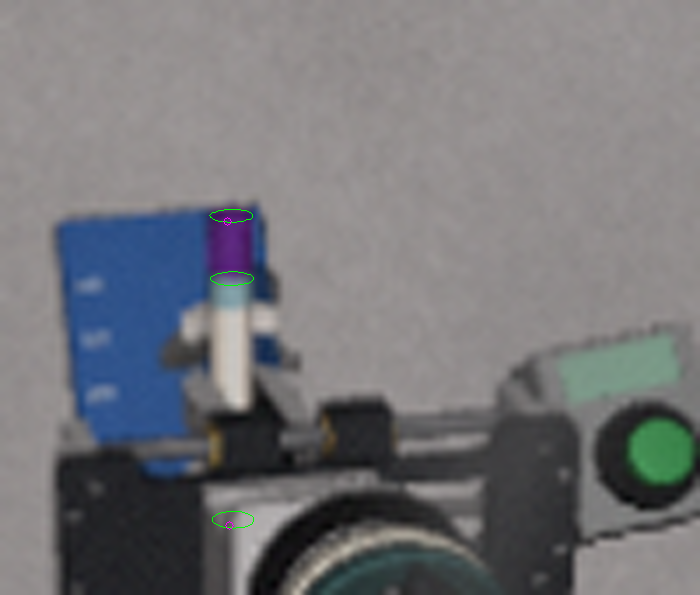

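No contact yet. I'll keep going down in 1.5 mm steps.

Call:
move_arm --increments '[[[0.0,0,0,0.015,0,0,0],[0.0,0,0,0.015,0,0,0],[0.0,0,0,0.015,0,0,0]]]'

```text
time: 8.15
tool_pos: [0.3989, -0.1475, 0.2782]
ee_rot: [3.14, -0.525, 0.071]
wrist_force: [-2.8, -0.6, 4.3]
width: 0.0147
```

Call:
move_arm --increments '[[[0.0,0,0,0.01,0,0,0],[0.0,0,0,0.01,0,0,0],[0.0,0,0,0.01,0,0,0]]]'

```text
time: 8.4
tool_pos: [0.3991, -0.1475, 0.2782]
ee_rot: [3.139, -0.524, 0.072]
wrist_force: [-9.8, -0.1, 10.2]
width: 0.0155
```

```bash
python3 - <<'E'
from h import *
inc(tgt(.003,.0),RPY)
E
```

```text
pose [ 0.3991 -0.1475  0.2782] [ 3.1393 -0.5244  0.0716] w 0.0155 F [-9.8 -0.1 10.2]
shift [ 0.002 -0.013 -0.006] rot [ 0.0016 -0.0005 -0.0002]
```

Seated contact at 11 N along the normal. I'll ease the pressure, then slide down-slope until the foot stop is felt.

Call:
move_arm --increments '[[[0.0,0,0,-0.015,0,0,0],[0.0,0,0,-0.015,0,0,0],[0.0,-0.01,0,-0.015,0,0,0],[0.0,-0.015,0,-0.015,0,0,0],[0.0,-0.015,0,-0.015,0,0,0]]]'

```text
time: 8.82
tool_pos: [0.3976, -0.1476, 0.2775]
ee_rot: [3.14, -0.526, 0.07]
wrist_force: [-0.5, -1.7, 1.7]
width: 0.0147
```

Call:
move_arm --increments '[[[0.0,-0.01,0,0,0,0,0],[0.0,-0.015,0,0,0,0,0],[0.0,-0.015,0,0,0,0,0]]]'

```text
time: 9.07
tool_pos: [0.3961, -0.1477, 0.2767]
ee_rot: [3.14, -0.525, 0.07]
wrist_force: [0.6, -2.0, 1.7]
width: 0.0151
```

Call:
move_arm --increments '[[[0.0,-0.015,0,0,0,0,0],[0.0,-0.015,0,0,0,0,0],[0.0,-0.015,0,0,0,0,0]]]'

```text
time: 9.32
tool_pos: [0.3948, -0.1477, 0.276]
ee_rot: [3.14, -0.525, 0.07]
wrist_force: [0.7, -1.9, 1.7]
width: 0.015
```

```bash
python3 - <<'E'
from h import *
ov("7");inc(tgt(.0,.0),RPY)
E
```

```text
pose [ 0.3948 -0.1477  0.276 ] [ 3.1404 -0.525   0.0702] w 0.0154 F [ 0.6 -3.6  2.1]
shift [ 0.021 -0.012 -0.003] rot [ 0.0013 -0.0009 -0.001 ]
```

View pics/scene_7raw.png

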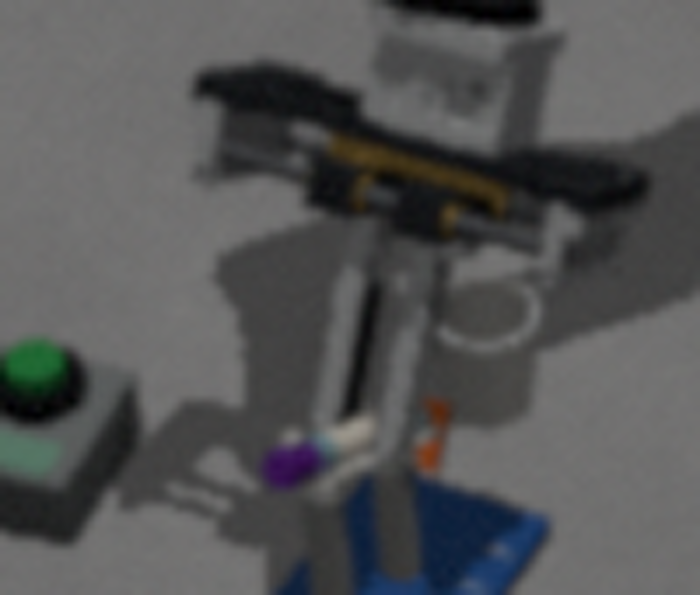

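View pics/top_7.png

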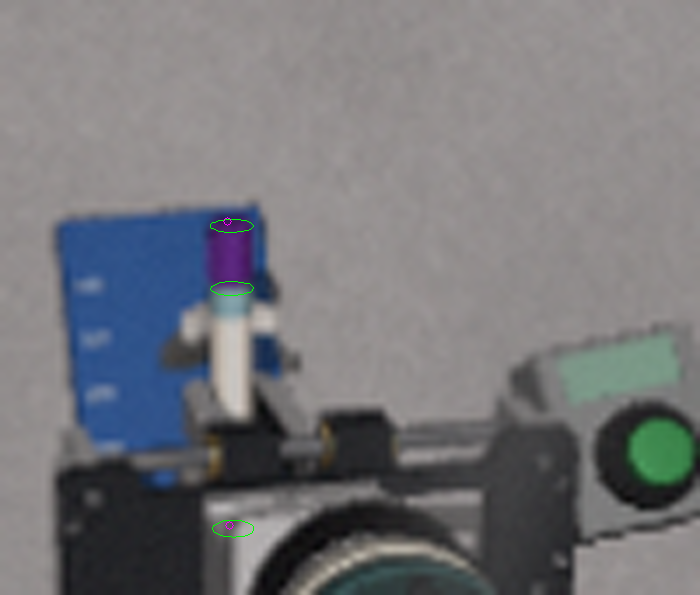

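No foot-stop force yet; the estimated bottom is 2 mm past nominal, which is within calibration error. I'll continue in 1.5 mm steps.

Call:
move_arm --increments '[[[0.0,-0.015,0.01,0,0,0,0],[0.0,-0.015,0.01,0,0,0,0],[0.0,-0.015,0.01,0,0,0,0]]]'

```text
time: 9.67
tool_pos: [0.3942, -0.1483, 0.2758]
ee_rot: [-3.14, -0.528, 0.069]
wrist_force: [4.9, 1.3, 3.2]
width: 0.0152
```

The foot stop is touched: 5.8 N along the slope, with motion stalled. I'll relax slightly, then open.

Call:
move_arm --increments '[[[0.0,0.008,-0.005,0,0,0,0],[0.0,0.008,-0.005,0,0,0,0],[0.06,0.008,-0.005,0,0,0,0],[0.2,0.008,-0.005,0,0,0,0],[0.3,0.008,-0.005,0,0,0,0],[0.3,0.008,-0.005,0,0,0,0],[0.3,0.008,-0.005,0,0,0,0]]]'

```text
time: 10.25
tool_pos: [0.3935, -0.1478, 0.274]
ee_rot: [-3.14, -0.521, 0.069]
wrist_force: [-0.0, 0.1, 0.6]
width: 0.0279
```

```bash
python3 - <<'E'
from h import *
ov("8");inc(tgt(.0,.0),RPY)
E
```

```text
pose [ 0.3938 -0.1479  0.2746] [-3.1407 -0.5225  0.0697] w 0.0281 F [0.1 0.1 0.4]
shift [ 0.037 -0.013 -0.01 ] rot [ 0.0002  0.0007 -0.0013]
```

View pics/scene_8raw.png

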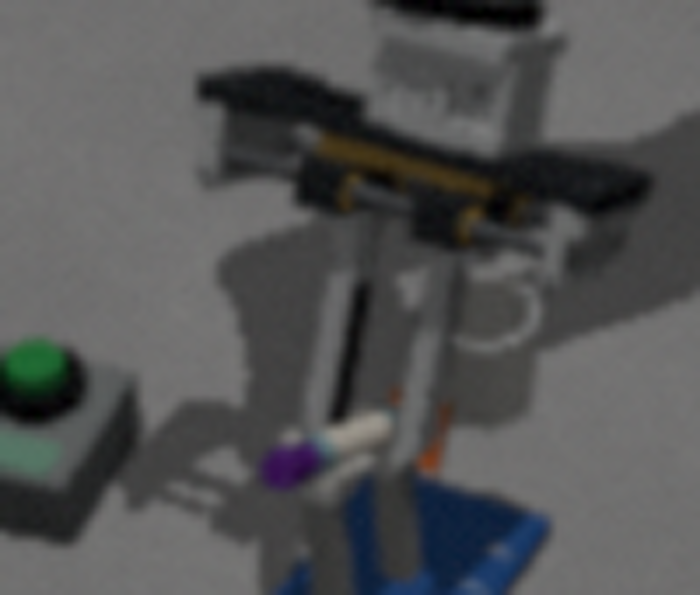

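View pics/top_8.png

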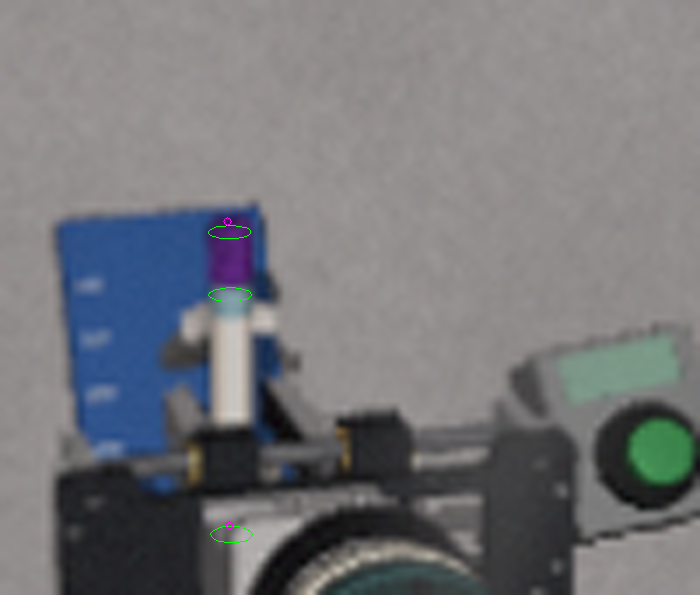

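The tube stays in the saddles: top-view cap end at (231,218), against the expected rest_high at (227,221). Retracting straight back.

Call:
move_arm --increments '[[[0.3,0,0,-0.1,0,0,0],[0.3,0,0,-0.3,0,0,0],[0.3,0,0,-0.6,0,0,0],[0.3,0,0,-0.9,0,0,0],[0.3,0,0,-1,0,0,0],[0.3,0,0,-1,0,0,0]]]'

```text
time: 10.85
tool_pos: [0.3438, -0.152, 0.3653]
ee_rot: [3.136, -0.529, 0.072]
wrist_force: [-0.2, 0.0, -0.6]
width: 0.0281
```

```bash
python3 - <<'E'
from h import *
ov("9");inc([.476,-.3255,.063+.1992+.06],[np.pi,0,YAW])
E
```

```text
pose [ 0.3441 -0.1516  0.3617] [ 3.141  -0.5242  0.0697] w 0.028 F [ 0.3  1.5 -0.9]
shift [0.837 1.826 0.941] rot [ 0.0007 -0.3337 -0.0015]
```

View pics/scene_9.png

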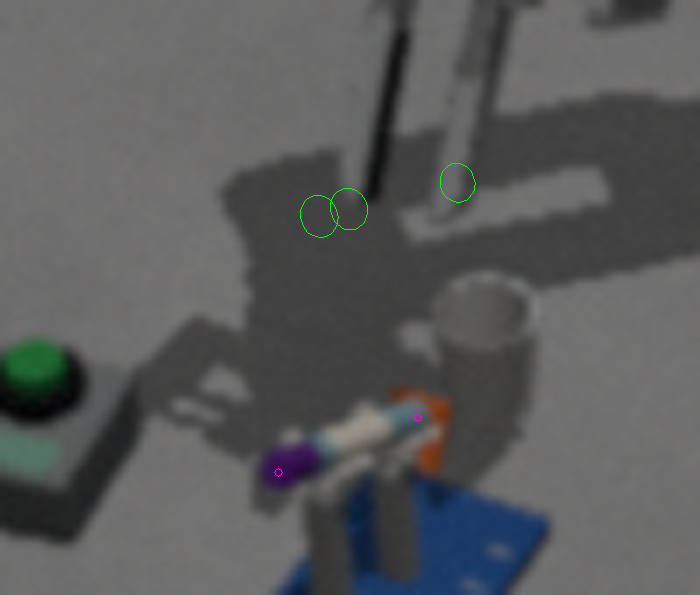

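View pics/top_9.png

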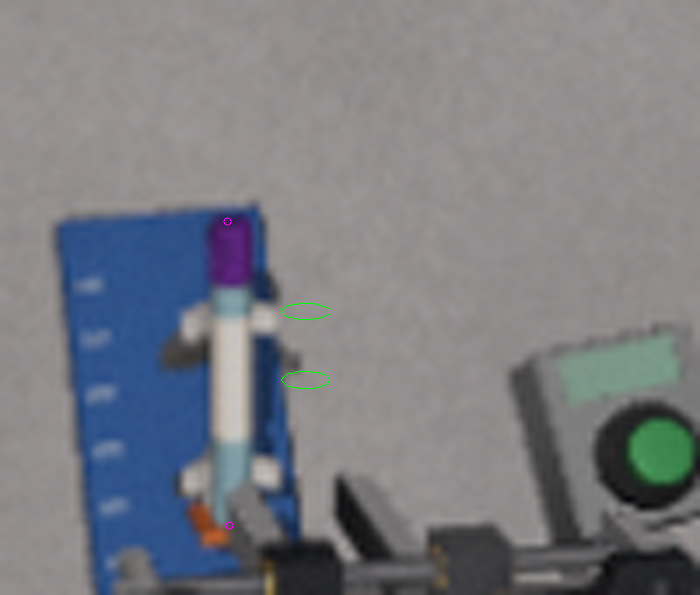

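Clear view: the tube lies in both saddles, its bottom at the foot stop (417,417 scene) and the cap at (278,472), both matching the predicted points. Next, the button, with jaws shut: shift sideways first, then untilt.

Call:
move_arm --increments '[[[0.0,0,0.3,-0.2,0,0,0],[0.0,0,0.6,-0.2,0,0,0],[0.0,0,1,-0.2,0,0,0],[0.0,0,1,-0.2,0,0,0],[0.0,0,1,-0.2,0,0,0]]]'

```text
time: 11.37
tool_pos: [0.3413, -0.2533, 0.3765]
ee_rot: [-3.136, -0.521, 0.065]
wrist_force: [-0.3, 0.4, 0.5]
width: 0.001
```

Call:
move_arm --increments '[[[0.0,0.1,0.3,0,0,-0.07,0],[0.0,0.3,0.6,0,0,-0.14,0],[0.0,0.5,0.82,0,0,-0.21,0],[0.0,0.6,0.82,0,0,-0.28,0],[0.0,0.6,0.82,0,0,-0.334,0],[0.0,0.6,0.82,0,0,-0.334,0],[0.0,0.6,0.82,0,0,-0.334,0]]]'

```text
time: 11.95
tool_pos: [0.3996, -0.3289, 0.408]
ee_rot: [-3.14, -0.0, 0.073]
wrist_force: [0.5, -0.5, -0.2]
width: 0.0009
```

```bash
python3 - <<'E'
from h import *
inc([.476,-.3255,.063+.1992+.06],[np.pi,0,YAW])
E
```

```text
pose [ 0.3996 -0.3289  0.408 ] [-3.1397e+00 -2.0000e-04  7.2600e-02] w 0.0009 F [ 0.5 -0.5 -0.2]
shift [0.764 0.023 0.858] rot [-0.0012 -0.0001  0.0004]
```

Call:
move_arm --increments '[[[0.0,0.3,0.01,0.2,0,0,0],[0.0,0.6,0.023,0.4,0,0,0],[0.0,0.76,0.023,0.7,0,0,0],[0.0,0.76,0.023,0.85,0,0,0],[0.0,0.76,0.023,0.85,0,0,0],[0.0,0.76,0.023,0.85,0,0,0]]]'

```text
time: 12.45
tool_pos: [0.474, -0.3264, 0.3232]
ee_rot: [-3.14, 0.001, 0.07]
wrist_force: [0.3, 0.5, 0.8]
width: 0.0004
```

```bash
python3 - <<'E'
from h import *
inc([.476,-.3255,.070+.1992+.01],[np.pi,0,YAW])
p,d=robot.snapshot("scene"); np.savez("scene10.npz",p=p,d=d)
crop("scene10.npz",195,110,100,85,7,"pics/s10.png")
E
```

```text
pose [ 0.474  -0.3264  0.3232] [-3.1395e+00  1.3000e-03  7.0000e-02] w 0.0004 F [0.3 0.5 0.8]
shift [ 0.021 -0.007  0.44 ] rot [-0.0013  0.0008 -0.0013]
```

View pics/s10.png

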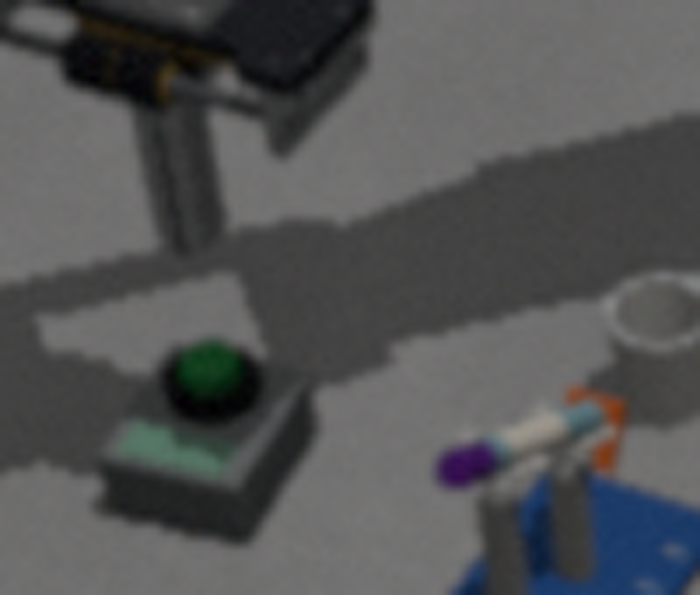

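The shut fingers (190,245) hang above the button (210,370). Lowering to just above it, then pressing in small steps.

Call:
move_arm --increments '[[[0.0,0.02,-0.007,0.2,0,0,0],[0.0,0.02,-0.007,0.4,0,0,0],[0.0,0.02,-0.007,0.45,0,0,0],[0.0,0.02,-0.007,0.45,0,0,0],[0.0,0.02,-0.007,0.45,0,0,0]]]'

```text
time: 12.92
tool_pos: [0.4765, -0.3267, 0.2812]
ee_rot: [3.14, -0.002, 0.069]
wrist_force: [0.5, 0.3, 0.4]
width: 0.0006
```

Call:
move_arm --increments '[[[0.0,0,0,0.05,0,0,0],[0.0,0,0,0.1,0,0,0],[0.0,0,0,0.13,0,0,0],[0.0,0,0,0.13,0,0,0]]]'

```text
time: 13.25
tool_pos: [0.4765, -0.3263, 0.2657]
ee_rot: [-3.141, 0.001, 0.07]
wrist_force: [0.7, -0.2, -0.8]
width: 0.0006
```

Tips are at 66.5 mm with no contact. Pressing on.

Call:
move_arm --increments '[[[0.0,0,0,0.03,0,0,0],[0.0,0,0,0.05,0,0,0],[0.0,0,0,0.05,0,0,0],[0.0,0,0,0.05,0,0,0]]]'

```text
time: 13.58
tool_pos: [0.4767, -0.3264, 0.2616]
ee_rot: [3.141, 0.0, 0.07]
wrist_force: [0.7, 0.2, -0.0]
width: 0.0005
```

Call:
move_arm --increments '[[[0.0,0,0,0.02,0,0,0],[0.0,0,0,0.03,0,0,0],[0.0,0,0,0.03,0,0,0],[0.0,0,0,0.03,0,0,0]]]'

```text
time: 13.92
tool_pos: [0.4767, -0.3265, 0.2588]
ee_rot: [3.141, -0.0, 0.07]
wrist_force: [0.8, 0.6, 3.1]
width: 0.0004
```

Call:
move_arm --increments '[[[0.0,0,0,0.02,0,0,0],[0.0,0,0,0.03,0,0,0],[0.0,0,0,0.03,0,0,0],[0.0,0,0,0.03,0,0,0]]]'

```text
time: 14.25
tool_pos: [0.4767, -0.3265, 0.2558]
ee_rot: [3.141, -0.0, 0.07]
wrist_force: [-0.5, 0.3, 4.8]
width: 0.0002
```

Call:
move_arm --increments '[[[0.0,0,0,0.015,0,0,0],[0.0,0,0,0.02,0,0,0],[0.0,0,0,0.02,0,0,0],[0.0,0,0,0.02,0,0,0]]]'

```text
time: 14.58
tool_pos: [0.4767, -0.3264, 0.2554]
ee_rot: [3.14, -0.001, 0.07]
wrist_force: [-2.1, 2.4, 10.9]
width: 0.0005
```

It bottomed out at 10.9 N with about 6 mm of travel. Letting go and lifting.

Call:
move_arm --increments '[[[0.0,0,0,-0.05,0,0,0],[0.0,0,0,-0.2,0,0,0],[0.0,0,0,-0.5,0,0,0],[0.0,0,0,-0.8,0,0,0],[0.0,0,0,-1,0,0,0],[0.0,0,0,-1,0,0,0],[0.0,0,0,-1,0,0,0]]]'

```text
time: 15.17
tool_pos: [0.4768, -0.3264, 0.3537]
ee_rot: [3.14, -0.001, 0.07]
wrist_force: [-0.5, -0.3, -0.7]
width: 0.0008
```

```bash
python3 - <<'E'
from h import *
p,d=robot.snapshot("scene"); np.savez("scene11.npz",p=p,d=d)
crop("scene11.npz",195,110,115,95,6,"pics/s11.png")
cv2.imwrite("pics/scene11.png",p[:,:,::-1])
inc([.5,-.3,.4],[np.pi,0,0])
a=np.load("scene9.npz")['p'];D=np.abs(a.astype(int)-p).max(2)
E
```

```text
pose [ 0.4765 -0.3263  0.3519] [-3.1407e+00  1.7000e-03  6.9900e-02] w 0.0006 F [-0.5 -0.5  0.5]
shift [ 0.252 -0.246 -0.481] rot [-0.0006  0.0011  0.0445]
```

View pics/s11.png

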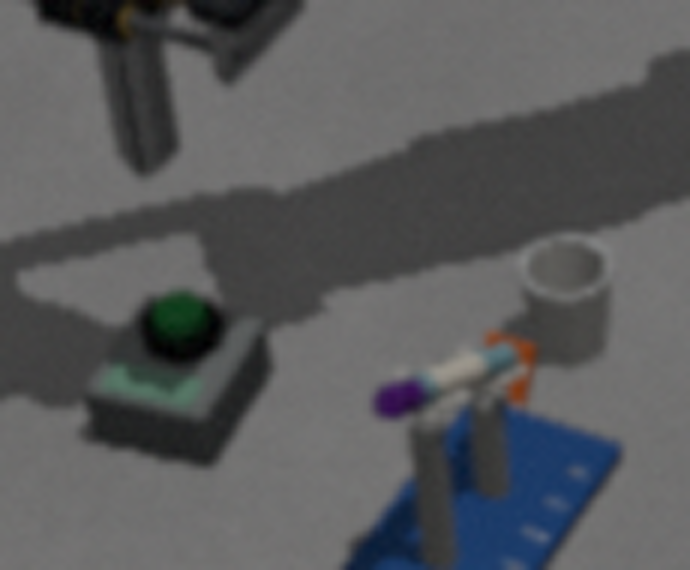

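View pics/scene11.png

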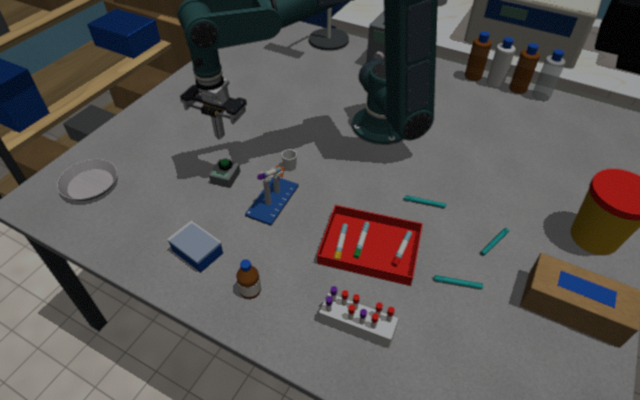

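The button is back up at (180,315) in the crop. The tube is in the rest, the other three tubes are in the tray, and nothing else has moved. Handing in.

```bash
python3 -c "
from bench import robot
print(robot.close_job())"
```

```text
the job is handed in; nothing more can be done
None
```

The purple-capped tube is in both saddles of the slanted rest, cap up and bottom against the orange foot stop. The start button has been pressed and released, and the job was handed in at about 15 s; the interface gives no verdict.

- **Placing:** I lowered the tube until it seated, then slid it down the slope until the foot stop pushed back with about 6 N, and let go. In both cameras its ends matched the expected points to within the roughly 2 mm calibration.
- **One disagreement:** the foot stop was felt 2–3 mm further down the slope than my camera-based rest position predicted. That is close to the calibration error and well inside the 7 mm limit.
- **Button:** it bottomed out at about 11 N after about 6 mm of travel, and the last picture shows it up again.
- **Everything else:** in the last scene picture, the other three tubes lie in the tray, and the bottle, tip box, cup and rack look unmoved. I checked these by eye, not by measurement. The arm was clear of everything, with the fingertips about 90 mm above the button.

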